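# Reset the tripped bench supply

### The job

The grey bench power supply has tripped. With the fingertips, push its yellow sliding cover all the way aside so that the round well beneath is open, reach down into the well and press the sunken red reset button fully in, then come out, let it spring back up, and push the cover back fully home over the well. Nothing needs picking up; leave all the other things on the bench where they are.

Things in the scene. Friction and masses are not known exactly. Their poses are not given: they have to be found in the camera images.
- supply: grey bench power supply, a box 160 (x) x 270 (y) x 60 mm high, fixed to the bench, yaw within 0.5 rad. Origin under its centre; display and knobs on its -x face, z up. On its flat deck (60 mm up) 8 mm high rails run along y at x = -50 and 50 mm; the cover slides between. 14 mm high stop lugs stand beside the rails at y = -94 and 88 mm, 78 mm free between the two of a pair
- well_mouth (a point): centre of the mouth of the round well, level with the deck (60 mm above the bench), at x = 0, y = -45 mm of the supply; axes as the supply's. The well is 51 mm across with upright walls. The red button's top lies 22 mm below this point when up; the black collar round it is 44 mm across, its top 32 mm below this point
- reset_top (a point): centre of the top face of the round red button, 28 mm across, on the axis of the well
- reset (a joint): how far the red button is pressed, in m: 0 up, 0.006 fully down. It sinks straight down; about 1.5 N starts it, 5 N puts it fully down, and it springs back up when let go
- cover_center (a point): centre of the yellow sliding cover, a slab 90 (x) by 88 mm (y, its sliding direction), 17 mm thick; its upright edges reach from 61 to 78 mm above the bench; axes as the supply's. Shut, it covers the well. Push it on its edges, fingertips a few mm above the deck: on the -y edge to open, on the +y edge to shut. It cannot be lifted off
- cover (a joint): how far the cover has slid open along the supply's +y, in m: 0 shut against its stops, centred on the well; 0.085 fully open against its other stops; from 0.070 the well is wholly uncovered. It slides with about 2 N of friction and stays where it is left
- screwdriver: red-handled screwdriver lying on the bench beyond the supply; origin under its middle
- flux_tin: short round tin, 56 mm across, 35 mm tall, near the supply's front; origin under its centre
- battery: small block battery standing upright, 26 x 18 x 40 mm, black and copper, near the supply's front; origin under its centre
- screw_jar: screw jar with a steel cap, 60 mm across, 75 mm tall, standing beside the supply; origin under its centre
- mug: blue mug, 76 mm across, 85 mm tall, standing beside the supply; origin under its centre
- speaker: bare loudspeaker lying face up, 92 mm across, 38 mm tall, beyond the supply; origin under its centre

How it is judged:
By the outcome, as a careful person would: the job done as asked, in the order asked, and still so for the second after the job is handed in, with the robot touching nothing.
It also fails if it takes over 51 s, if anything falls off the work surface, if the arm or the gripper's body presses on something with over 40 N, if the wrist force passes 120 N, or if a joint passes its speed limit or range.

### The arm

A 6-joint arm with a two-finger parallel gripper is mounted at the origin on the work surface. World frame = base frame: x ahead of the robot, y to its left, z up, the work surface at z = 0. Lengths are in m, angles in rad, forces in N, time in s.
With the tool pointing down it reaches from about 0.275 to 0.825 m from the base axis. Payload 4.9 kg.
Tool frame: the origin (TCP) lies at the very end of the fingers, on their centre line; the grasp point (between the pads) lies 19 mm behind it; z points along the fingers, y is the line along which they close (so a half turn about z gives the same grasp; the last joint's range is limited). The gripper opens to 85 mm and grips with 20 to 120 N. Pads are 22 mm wide; open, the fingers measure 114 mm over their backs; the gripper's body (76 mm by 85 mm) begins 54 mm behind the grasp point. The pads swing forward as they close: fully open they stand 13 mm farther back than shut.
Start: joints at [-1.466, 0.326, -0.193, 1.052, 0, 1.437], TCP at [0.13, -0.534, 0.231] pointing down, gripper open.
Joint ranges: [-2.65, 2.65], [-0.97, 1.79], [-1.3, 1.35], [-1.93, 2.1], [-1.47, 1.37], [-3.14, 3.14]. Speed limits (rad/s): [2.57, 2.57, 3.14, 3.14, 3.14, 3.14].

### API

Orientations are given as a unit quaternion [x, y, z, w].
In Python, from bench import env gives the robot as it stands.
- The arm moves only by the tool servo_tool, never from a script. Its argument "rows" is a list of rows, each an object of numbers: "tx", "ty", "tz": the shift along the tool's x, y, z in units of 50 mm (1.0 is 50 mm); "wx", "wy", "wz": the turn, a rotation vector about the tool's x, y, z in units of 6 degrees (1.0 is 6 degrees); "hand": the opening in per cent of the stroke, from 0 (shut) to 100 (fully open). A call has exactly 8 rows; each row shifts and turns the commanded pose from where the row before left it, along the tool's axes as they then stand; what a row does not reach is not made up. A row lasts 1/8 s, in which the tool goes at most 62.5 mm and 10.7 degrees, less where a joint would pass 70% of its speed; a pose out of reach is approached as far as the arm can. A call is refused whole if a number of a shift passes 1 or a number of a turn 1, either way. A call with a gripper value outside its range is refused whole. The fingers move at their own pace and stop on an object; "newtons" is the grip in N (left out, the last holds). Time passes only in rows, so rows that do not move let the fingers close, or fill a call up. It gives the time, the measured TCP pose, the force, the opening and the grip force at its end, in the units of the state.
- env.get_state(): the state, without advancing time (a new reading comes with each control period).
- env.get_image(name): name is "scene" or "side" or "wrist"; returns a dict with "image" (420x560x3 uint8, red, green, blue), "fx", "fy", "cx", "cy" (pixels), "xyz" and "orientation" of the camera in the world; the wrist camera has in their place "T_tool_cam" (4x4, takes a point from camera to tool coordinates, whose origin is the TCP and whose axes are the flange's). Camera axes: x right, y up, looking along -z (the intrinsics and any distortion apply to the point x, -y, -z); pixel columns grow to the right and rows downward; lengths in m; the calibration is good to about 2 mm. A picture is of the moment at which its call begins: read the wrist's pose just before it. There is no depth.
- env.hand_in(): hands the job in; it is judged then, once.
Trained networks look in a picture, given as the dict that the camera call returned (one of the last four; its "shot" number tells which), for a name from the list of things; names that differ only in an ending like _2 or _b are one class to them, and where a whole thing is asked for, a point or a joint stands for the part that bears it (a point fixed in the world has none). Each returns a list of dicts, best first, with "confidence" (0 to 1); they miss things now and then, are a little off and sometimes report something else, mostly with a low value. They report only what shows in the picture. A call takes as long as a camera call.
- env.find_in(picture, query): "box" ([left, top, right, bottom] in pixels, round what is visible of it).
- env.silhouettes(picture, query): "pixels" (420x560 bool, what is visible of it) and "box" ([left, top, right, bottom] in pixels, round what is visible of it).
- env.mark_of(picture, query): "point" ([row, column] in pixels: a listed point, or the origin of a listed thing).
The state is a dict: "time_s": time; "qpos": joint angles; "qd": joint speeds; "joint_torque": joint torques, N m; "ee_pos": TCP position; "eef_rot": TCP orientation; "ft_force": force on the tool from outside, world axes, zero at the start; "wrist_torque": the same for the moment, N m; "width": finger opening in m; "grasp_force": force on a finger pad.
Only numpy, scipy, OpenCV 4.12 (cv2) and the standard library are available. Lean on these libraries where they do the work, as an engineer would, in place of code of your own. Each camera call takes 0.05 s, during which the arm holds its last target. There are 200 camera calls.

## Working session

There is one attempt and no reset: what is moved stays moved. The work goes in short steps, Python scripts to look and compute and a tool call to move; the robot and the scene stay as the last step left them, time stands still between calls to the robot, and variables do not carry over. Pictures are saved under pics/ and viewed, at most 10 in all, crops included, and the job is handed in when it is done.

Besides the shell and the picture viewer there is one more tool, called after "Request:" as name(argument=value, ...) on one line, values as JSON. servo_tool: Moves the arm, as the interface text tells. Its arguments: {"type":"object","properties":{"rows":{"type":"array","items":{"type":"object","properties":{"tx":{"type":"number"},"ty":{"type":"number"},"tz":{"type":"number"},"wx":{"type":"number"},"wy":{"type":"number"},"wz":{"type":"number"},"hand":{"type":"number"}}}},"newtons":{"type":"number"}},"required":["rows"]}

```bash
mkdir -p pics; cat > h.py <<'E'
import numpy as np, cv2
from scipy.spatial.transform import Rotation as R
from bench import env
def save(p,n): cv2.imwrite(f'pics/{n}.png',p['image'][:,:,::-1])
def campose(p,s=None):
    if 'T_tool_cam' in p:
        T=np.eye(4);T[:3,:3]=R.from_quat(s['eef_rot']).as_matrix();T[:3,3]=s['ee_pos'];return T@np.array(p['T_tool_cam'])
    T=np.eye(4);o=np.array(p['orientation']);T[:3,:3]=o if o.shape==(3,3) else R.from_quat(o).as_matrix();T[:3,3]=p['xyz'];return T
def onplane(p,rc,z,s=None):
    T=campose(p,s);r,c=rc
    d=T[:3,:3]@np.array([(c-p['cx'])/p['fx'],-(r-p['cy'])/p['fy'],-1]);o=T[:3,3]
    return o+d*(z-o[2])/d[2]
def proj(p,X,s=None):
    T=campose(p,s);q=(np.asarray(X)-T[:3,3])@T[:3,:3]
    return np.c_[p['cx']+p['fx']*q[:,0]/-q[:,2],p['cy']-p['fy']*q[:,1]/-q[:,2]]
E
python3 - <<'E'
from h import *
s=env.get_state();print(s)
for n in ['scene','side','wrist']:
    p=env.get_image(n);save(p,n+'0');print(n,{k:v for k,v in p.items() if k!='image'})
    for q,z in [('supply',0),('cover_center',.0695),('well_mouth',.06),('screw_jar',0),('mug',0),('battery',0),('flux_tin',0),('speaker',0),('screwdriver',0)]:
        m=env.mark_of(p,q)
        if m: print(q,m[0]['confidence'],m[0]['point'],onplane(p,m[0]['point'],z,s).round(4))
E
```

```text
{'time_s': 0.0, 'qpos': array([-1.46621414e+00,  3.26941653e-01, -1.93596390e-01,  1.05197521e+00,
        1.98371802e-05,  1.43657650e+00]), 'qd': array([ 0.00181852, -0.00086397, -0.00029175, -0.00071592, -0.00160082,
        0.00128102]), 'joint_torque': array([-1.00134341e-03, -4.43394971e+01,  2.62442029e+01,  1.55085360e-02,
       -1.68733823e-04,  2.39624363e-06]), 'ee_pos': array([ 0.13004197, -0.53381128,  0.23049829]), 'eef_rot': array([ 9.92879800e-01,  1.19117445e-01,  2.26384664e-05, -8.58223420e-04]), 'ft_force': array([-0.24907482,  0.35616722,  0.28299426]), 'wrist_torque': array([-0.0235353 , -0.07244744, -0.00429177]), 'grasp_force': 0.0, 'width': 0.08509880052501229}
scene {'fx': 433.96128812145287, 'fy': 433.96128812145287, 'cx': 280.14565009205563, 'cy': 205.83107295370232, 'xyz': array([0.99316369, 0.59570425, 0.76495186]), 'orientation': array([0.1225698 , 0.36501224, 0.86636928, 0.31803612]), 'shot': 1}
supply 0.84 [221.2, 261.4] [ 0.5779  0.0036 -0.    ]
cover_center 0.69 [193.2, 252.8] [ 0.5752 -0.0271  0.0695]
well_mouth 0.65 [192.9, 249.4] [ 0.575  -0.041
[... 822 characters left out ...]
0.244  0.    ]
battery 0.53 [232.1, 372.8] [ 0.4592 -0.076   0.    ]
flux_tin 0.66 [277.3, 344.0] [0.4352 0.0656 0.    ]
speaker 0.75 [247.6, 184.5] [0.7161 0.2065 0.    ]
screwdriver 0.97 [205.6, 247.7] [0.713  0.0309 0.    ]
wrist {'fx': 351.8482296654043, 'fy': 351.8482296654043, 'cx': 281.3194777292509, 'cy': 218.1406679458498, 'T_tool_cam': array([[ 1.11834395e-04,  9.63796928e-01,  2.66637335e-01,
         6.53172819e-02],
       [ 9.99999867e-01,  2.66858878e-05, -5.15884831e-04,
        -9.78259006e-04],
       [-5.04323670e-04,  2.66637357e-01, -9.63796797e-01,
        -1.42137716e-01],
       [ 0.00000000e+00,  0.00000000e+00,  0.00000000e+00,
         1.00000000e+00]]), 'shot': 3}
```

View pics/scene0.png

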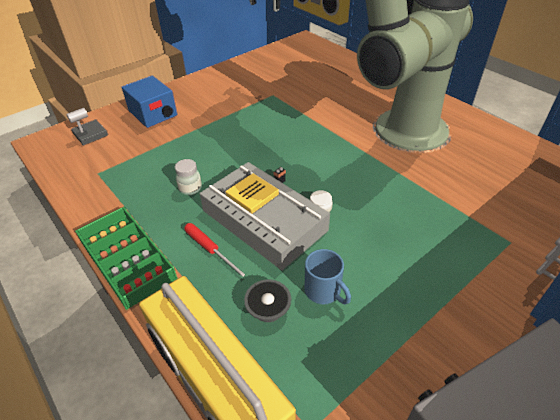

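View pics/side0.png

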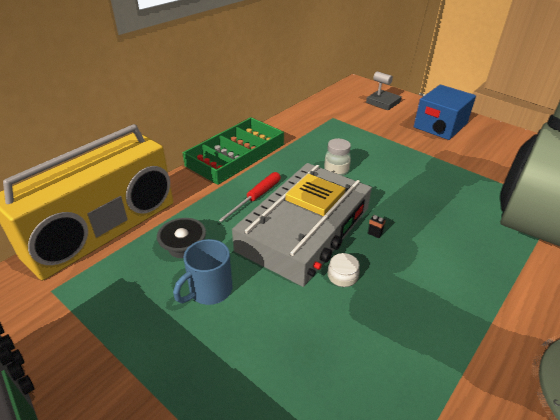

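The supply is near (0.58, 0.00), with the cover shut at its far −y end (scene px ~(252,190), side px ~(315,193)). The battery and tin stand in front, the jar at −y and the mug at +y. Next I'll fit the supply pose to the silhouettes.

```bash
cat >> h.py <<'E'
from scipy.optimize import minimize
def W(v,P): 
    x,y,a=v;c,s=np.cos(a),np.sin(a);P=np.asarray(P,float);return np.c_[x+c*P[:,0]-s*P[:,1],y+s*P[:,0]+c*P[:,1],P[:,2]]
def box(x0,x1,y0,y1,z0,z1): return [[x,y,z] for x in(x0,x1) for y in(y0,y1) for z in(z0,z1)]
def hullmask(p,X,s=None):
    m=np.zeros((1680,2240),np.uint8);q=(proj(p,X,s)+.5)*4-.5
    cv2.fillConvexPoly(m,cv2.convexHull(q.astype(np.float32)).round().astype(np.int32),255)
    return cv2.resize(m,(560,420),interpolation=cv2.INTER_AREA)/255.
def fit(obs,v0):
    def f(v):
        c=0
        for p,s,m,B in obs:
            h=hullmask(p,W(v,B),s);c+=np.abs(h-m).sum()/m.sum()
        return c
    best=None
    for a in (-.4,-.2,0,.2,.4) if len(v0)==2 else (v0[2],):
        sx=np.array([[0,0,0],[.01,0,0],[0,.01,0],[0,0,.08]])+[v0[0],v0[1],a]
        r=minimize(f,[v0[0],v0[1],a],method='Nelder-Mead',options=dict(initial_simplex=sx,xatol=1e-4,fatol=1e-4))
        if best is None or r.fun<best.fun: best=r
    return best
E
python3 - <<'E'
from h import *
SB=box(-.08,.08,-.135,.135,0,.06); CB=box(-.045,.045,-.089,-.001,.061,.078)
so=[];co=[]
for n in ['scene','side']:
    p=env.get_image(n)
    a=env.silhouettes(p,'supply');b=env.silhouettes(p,'cover_center')
    print(n,[(d['confidence'],d['box'],d['pixels'].sum()) for d in a[:2]+b[:2]])
    ms=a[0]['pixels']; mc=b[0]['pixels']
    so.append((p,None,(ms|mc).astype(float),SB))
    if mc.sum()<.4*ms.sum(): co.append((p,None,mc.astype(float),CB))
for o in (so,co,so[:1],so[1:],so+co):
    r=fit(o,[.578,.005]);print(r.x.round(4),round(r.fun,3))
v=r.x;print('well',W(v,[[0,-.045,.06]]))
for p,_,m,_ in so:
    im=p['image'][:,:,::-1].copy()
    for B,c in((SB,(0,0,255)),(CB,(255,0,255))):
        q=(cv2.convexHull(proj(p,W(v,B)).astype(np.float32))).round().astype(np.int32);cv2.polylines(im,[q],True,c,1)
    (r0,c0)=(110,150)
    cv2.imwrite(f"pics/fit{p['shot']}.png",cv2.resize(im[110:320,150:420],None,fx=2.2,fy=2.2,interpolation=cv2.INTER_CUBIC))
    print(p['shot'])
E
```

```text
scene [(0.86, [197.5, 160.6, 330.5, 266.2], np.int64(7795)), (0.59, [226.3, 174.3, 279.9, 210.4], np.int64(1172))]
side [(0.6, [231.3, 162.9, 370.4, 285.8], np.int64(9888)), (0.23, [172.9, 242.6, 232.2, 302.8], np.int64(2695)), (0.62, [286.4, 174.2, 343.4, 214.3], np.int64(1480)), (0.23, [327.6, 253.2, 360.1, 286.1], np.int64(841))]
[0.5715 0.0054 0.1166] 0.057
[0.5698 0.0155 0.124 ] 0.176
[0.5699 0.0039 0.1105] 0.015
[0.5732 0.0073 0.1177] 0.021
[0.5709 0.015  0.1091] 0.335
well [[ 0.57582    -0.02977922  0.06      ]]
4
5
```

Request:
servo_tool(rows=[{"tx": 0.9,"ty": -0.6,"hand": 0},{"tx": 0.9,"ty": -0.6,"hand": 0},{"tx": 0.9,"ty": -0.6,"hand": 0},{"tx": 0.9,"ty": -0.6,"hand": 0},{"tx": 0.9,"ty": -0.6,"hand": 0},{"tx": 0.9,"ty": -0.6,"hand": 0},{"tx": 0.9,"ty": -0.6,"hand": 0},{"tx": 0.9,"ty": -0.6,"hand": 0}], newtons=40)

```text
invalid input
```

Request:
servo_tool(rows=[{"tx": 0.9,"ty": -0.6,"tz": 0.1,"hand": 0},{"tx": 0.9,"ty": -0.6,"tz": 0.1,"hand": 0},{"tx": 0.9,"ty": -0.6,"tz": 0.1,"hand": 0},{"tx": 0.9,"ty": -0.6,"tz": 0.1,"wz": 0.6,"hand": 0},{"wz": 0.6,"hand": 0},{"hand": 0},{"hand": 0},{"hand": 0}])

```text
invalid input
```

```bash
python3 - <<'E'
from h import *
s=env.get_state();print(s['time_s'],s['ee_pos'],R.from_quat(s['eef_rot']).as_matrix()[:,0],s['width'],s['ft_force'],s['qpos'])
p=env.get_image('wrist')
for q,z in [('supply',0),('cover_center',.0695),('well_mouth',.06),('screw_jar',0),('battery',0)]:
    m=env.mark_of(p,q)
    if m: print(q,m[0]['confidence'],m[0]['point'],onplane(p,m[0]['point'],z,s).round(4))
v=[.5715,.0054,.1166]
im=p['image'][:,:,::-1].copy()
b=env.silhouettes(p,'cover_center');print([(d['confidence'],d['box']) for d in b])
CB=box(-.045,.045,-.089,-.001,.061,.078)
r=fit([(p,s,b[0]['pixels'].astype(float),CB)],[.5715,.0054,.117]);print(r.x,r.fun)
for B,c in((box(-.08,.08,-.135,.135,.06,.06),(0,0,255)),(CB,(255,0,255))):
    q=cv2.convexHull(proj(p,W(v,B),s).astype(np.float32)).round().astype(np.int32);cv2.polylines(im,[q],True,c,1)
cv2.imwrite('pics/w1.png',im)
E
```

```text
1.8 [ 0.13012504 -0.53439265  0.23128455] [9.71618827e-01 2.36552011e-01 1.75798396e-05] 0.08520897147908729 [-0.31924483 -0.07939016 -0.28966597] [-1.46617280e+00  3.26175161e-01 -1.92625825e-01  1.05199467e+00
  1.78298959e-05  1.43660425e+00]
[]Traceback (most recent call last):
  File "<stdin>", line 11, in <module>
IndexError: list index out of range
```

Request:
servo_tool(rows=[{"tx": 0.9,"ty": -0.6,"tz": 0,"wx": 0,"wy": 0,"wz": 0,"hand": 0},{"tx": 0.9,"ty": -0.6,"tz": 0,"wx": 0,"wy": 0,"wz": 0,"hand": 0},{"tx": 0.9,"ty": -0.6,"tz": 0,"wx": 0,"wy": 0,"wz": 0,"hand": 0},{"tx": 0.9,"ty": -0.6,"tz": 0,"wx": 0,"wy": 0,"wz": 0,"hand": 0},{"tx": 0.9,"ty": -0.6,"tz": 0,"wx": 0,"wy": 0,"wz": 0,"hand": 0},{"tx": 0.9,"ty": -0.6,"tz": 0,"wx": 0,"wy": 0,"wz": 0,"hand": 0},{"tx": 0.9,"ty": -0.6,"tz": 0,"wx": 0,"wy": 0,"wz": 0,"hand": 0},{"tx": 0.9,"ty": -0.6,"tz": 0,"wx": 0,"wy": 0,"wz": 0,"hand": 0}], newtons=40)

```text
time_s: 3.15
ee_pos: [0.4243, -0.2147, 0.2316]
eef_rot: [0.993, 0.119, 0.0, 0.0]
ft_force: [0.4, -1.0, 0.1]
width: 0.0
grasp_force: 0.0
```

Request:
servo_tool(rows=[{"tx": 0.9,"ty": -0.6,"tz": 0.1,"wx": 0,"wy": 0,"wz": 0,"hand": 0},{"tx": 0.9,"ty": -0.6,"tz": 0.1,"wx": 0,"wy": 0,"wz": 0,"hand": 0},{"tx": 0.8,"ty": -0.6,"tz": 0.1,"wx": 0,"wy": 0,"wz": 0.6,"hand": 0},{"tx": 0.4,"ty": -0.5,"tz": 0.1,"wx": 0,"wy": 0,"wz": 0.6,"hand": 0},{"tx": 0,"ty": 0,"tz": 0,"wx": 0,"wy": 0,"wz": 0,"hand": 0},{"tx": 0,"ty": 0,"tz": 0,"wx": 0,"wy": 0,"wz": 0,"hand": 0},{"tx": 0,"ty": 0,"tz": 0,"wx": 0,"wy": 0,"wz": 0,"hand": 0},{"tx": 0,"ty": 0,"tz": 0,"wx": 0,"wy": 0,"wz": 0,"hand": 0}])

```text
time_s: 4.15
ee_pos: [0.5432, -0.0707, 0.2116]
eef_rot: [0.998, 0.056, 0.0, 0.0]
ft_force: [0.1, 1.0, 0.2]
width: -0.0
grasp_force: 0.0
```

```bash
cat > look.py <<'E'
import sys
from h import *
def look(name,v=[.5715,.0054,.1166],j=0):
    s=env.get_state();print(s['time_s'],s['ee_pos'].round(4),R.from_quat(s['eef_rot']).as_matrix()[:,0].round(4),s['width'],s['ft_force'].round(2))
    p=env.get_image('wrist')
    im=p['image'][:,:,::-1].copy()
    b=env.silhouettes(p,'cover_center');print([(d['confidence'],d['box']) for d in b])
    w=env.mark_of(p,'well_mouth')
    if w: print('well',w[0]['confidence'],onplane(p,w[0]['point'],.06,s))
    CB=box(-.045,.045,-.089+j,-.001+j,.061,.078)
    if b: 
        r=fit([(p,s,b[0]['pixels'].astype(float),CB)],v);print(r.x,r.fun)
    for B,c in((box(-.08,.08,-.135,.135,.06,.06),(0,0,255)),(CB,(255,0,255))):
        q=cv2.convexHull(proj(p,W(v,B),s).astype(np.float32)).round().astype(np.int32);cv2.polylines(im,[q],True,c,1)
    cv2.imwrite(f'pics/{name}.png',im)
E
python3 -c "
from look import *
look('w1')"
```

```text
4.15 [ 0.5432 -0.0707  0.2116] [9.938e-01 1.114e-01 4.000e-04] -1.810883134838341e-05 [0.1  1.01 0.18]
[(0.82, [173.4, 99.4, 290.2, 216.7]), (0.46, [107.2, 248.0, 176.5, 306.9])]
well 0.97 [ 0.57577898 -0.03617391  0.06      ]
[0.56931522 0.01621292 0.10746359] 0.025923222137078063
```

View pics/w1.png

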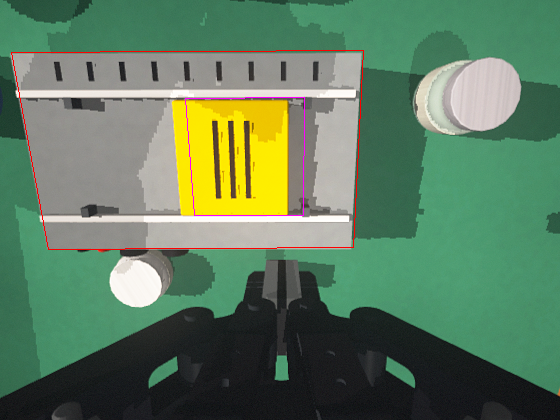

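The red box matches the supply. The cover (px 172–290) sits about 11 mm open, with its right edge at col 288 against 304 if shut, and the lugs are at cols ~306 and ~85. I'll go down between the −y lugs.

Request:
servo_tool(rows=[{"tx": 0.74,"ty": 0.71,"tz": 0.2,"wx": 0,"wy": 0,"wz": 0,"hand": 0},{"tx": 0,"ty": 0,"tz": 0.7,"wx": 0,"wy": 0,"wz": 0,"hand": 0},{"tx": 0,"ty": 0,"tz": 0.7,"wx": 0,"wy": 0,"wz": 0,"hand": 0},{"tx": 0,"ty": 0,"tz": 0.7,"wx": 0,"wy": 0,"wz": 0,"hand": 0},{"tx": 0,"ty": 0,"tz": 0.4,"wx": 0,"wy": 0,"wz": 0,"hand": 0},{"tx": 0,"ty": 0,"tz": 0.17,"wx": 0,"wy": 0,"wz": 0,"hand": 0},{"tx": 0,"ty": 0,"tz": 0,"wx": 0,"wy": 0,"wz": 0,"hand": 0},{"tx": 0,"ty": 0,"tz": 0,"wx": 0,"wy": 0,"wz": 0,"hand": 0}])

```text
time_s: 5.3
ee_pos: [0.5851, -0.1011, 0.0689]
eef_rot: [0.998, 0.057, 0.001, 0.0]
ft_force: [0.4, 0.5, -0.1]
width: -0.0001
grasp_force: 0.0
```

Request:
servo_tool(rows=[{"tx": 0,"ty": -0.2,"tz": 0,"wx": 0,"wy": 0,"wz": 0,"hand": 0},{"tx": 0,"ty": -0.2,"tz": 0,"wx": 0,"wy": 0,"wz": 0,"hand": 0},{"tx": 0,"ty": -0.2,"tz": 0,"wx": 0,"wy": 0,"wz": 0,"hand": 0},{"tx": 0,"ty": -0.2,"tz": 0,"wx": 0,"wy": 0,"wz": 0,"hand": 0},{"tx": 0,"ty": -0.2,"tz": 0,"wx": 0,"wy": 0,"wz": 0,"hand": 0},{"tx": 0,"ty": -0.2,"tz": 0,"wx": 0,"wy": 0,"wz": 0,"hand": 0},{"tx": 0,"ty": -0.2,"tz": 0,"wx": 0,"wy": 0,"wz": 0,"hand": 0},{"tx": 0,"ty": -0.2,"tz": 0,"wx": 0,"wy": 0,"wz": 0,"hand": 0}])

```text
time_s: 6.3
ee_pos: [0.5753, -0.0207, 0.0679]
eef_rot: [0.998, 0.057, 0.0, 0.0]
ft_force: [0.4, -1.1, 4.0]
width: 0.0001
grasp_force: 1.5
```

Request:
servo_tool(rows=[{"tx": 0,"ty": -0.08,"tz": 0,"wx": 0,"wy": 0,"wz": 0,"hand": 0},{"tx": 0,"ty": -0.08,"tz": 0,"wx": 0,"wy": 0,"wz": 0,"hand": 0},{"tx": 0,"ty": 0,"tz": 0,"wx": 0,"wy": 0,"wz": 0,"hand": 0},{"tx": 0,"ty": 0,"tz": 0,"wx": 0,"wy": 0,"wz": 0,"hand": 0},{"tx": 0,"ty": 0,"tz": 0,"wx": 0,"wy": 0,"wz": 0,"hand": 0},{"tx": 0,"ty": 0,"tz": 0,"wx": 0,"wy": 0,"wz": 0,"hand": 0},{"tx": 0,"ty": 0,"tz": 0,"wx": 0,"wy": 0,"wz": 0,"hand": 0},{"tx": 0,"ty": 0,"tz": 0,"wx": 0,"wy": 0,"wz": 0,"hand": 0}])

```text
time_s: 7.3
ee_pos: [0.5743, -0.0134, 0.0678]
eef_rot: [0.998, 0.057, -0.0, -0.0]
ft_force: [-0.7, -0.2, 0.1]
width: -0.0004
grasp_force: 0.0
```

Request:
servo_tool(rows=[{"tx": 0,"ty": -0.06,"tz": 0,"wx": 0,"wy": 0,"wz": 0,"hand": 0},{"tx": 0,"ty": -0.06,"tz": 0,"wx": 0,"wy": 0,"wz": 0,"hand": 0},{"tx": 0,"ty": -0.03,"tz": 0,"wx": 0,"wy": 0,"wz": 0,"hand": 0},{"tx": 0,"ty": -0.03,"tz": 0,"wx": 0,"wy": 0,"wz": 0,"hand": 0},{"tx": 0,"ty": 0,"tz": 0,"wx": 0,"wy": 0,"wz": 0,"hand": 0},{"tx": 0,"ty": 0,"tz": 0,"wx": 0,"wy": 0,"wz": 0,"hand": 0},{"tx": 0,"ty": 0,"tz": 0,"wx": 0,"wy": 0,"wz": 0,"hand": 0},{"tx": 0,"ty": 0,"tz": 0,"wx": 0,"wy": 0,"wz": 0,"hand": 0}])

```text
time_s: 8.3
ee_pos: [0.5739, -0.0095, 0.068]
eef_rot: [0.998, 0.055, -0.0, 0.005]
ft_force: [0.7, -14.7, -2.0]
width: -0.0003
grasp_force: 6.4
```

Request:
servo_tool(rows=[{"tx": 0,"ty": 0.3,"tz": 0,"wx": 0,"wy": 0,"wz": 0,"hand": 0},{"tx": 0,"ty": 0.41,"tz": -0.4,"wx": 0,"wy": 0,"wz": 0,"hand": 0},{"tx": 0,"ty": 0,"tz": -0.8,"wx": 0,"wy": 0,"wz": 0,"hand": 0},{"tx": 0,"ty": 0,"tz": -0.8,"wx": 0,"wy": 0,"wz": 0,"hand": 0},{"tx": -0.4,"ty": 0,"tz": 0,"wx": 0,"wy": 0,"wz": 0,"hand": 0},{"tx": 0,"ty": 0,"tz": 0,"wx": 0,"wy": 0,"wz": 0,"hand": 0},{"tx": 0,"ty": 0,"tz": 0,"wx": 0,"wy": 0,"wz": 0,"hand": 0},{"tx": 0,"ty": 0,"tz": 0,"wx": 0,"wy": 0,"wz": 0,"hand": 0}])

```text
time_s: 9.3
ee_pos: [0.5577, -0.0418, 0.1672]
eef_rot: [0.998, 0.057, -0.0, -0.0]
ft_force: [0.4, -0.1, 0.2]
width: -0.0002
grasp_force: 0.0
```

```bash
cat >> look.py <<'E'
def well(name,v=[.5715,.0054,.1166]):
    s=env.get_state();p=env.get_image('wrist');im=p['image'][:,:,::-1].copy()
    print(s['time_s'],s['ee_pos'].round(4),R.from_quat(s['eef_rot']).as_matrix()[:,0].round(4))
    for q,z in(('well_mouth',.06),('reset_top',.038)):
        w=env.mark_of(p,q)
        if w: print(q,w[0]['confidence'],w[0]['point'],onplane(p,w[0]['point'],z,s))
    t=np.linspace(0,6.3,50)
    for r,z,y in((.0255,.06,-.045),(.014,.038,-.045)):
        q=proj(p,W(v,np.c_[r*np.cos(t),y+r*np.sin(t),z+0*t]),s).round().astype(np.int32);cv2.polylines(im,[q],True,(255,0,255),1)
    for B in (box(-.08,.08,-.135,.135,.06,.06),box(-.045,.045,-.004,.084,.078,.078)):
        q=cv2.convexHull(proj(p,W(v,B),s).astype(np.float32)).round().astype(np.int32);cv2.polylines(im,[q],True,(0,0,255),1)
    cv2.imwrite(f'pics/{name}.png',im)
E
python3 -c "
from look import *
well('w2')"
```

```text
9.3 [ 0.5577 -0.0418  0.1672] [ 9.936e-01  1.130e-01 -6.000e-04]
well_mouth 0.62 [188.4, 277.4] [ 0.57551931 -0.03634953  0.06      ]
reset_top 0.9 [183.0, 279.2] [ 0.57577157 -0.03749501  0.038     ]
```

View pics/w2.png

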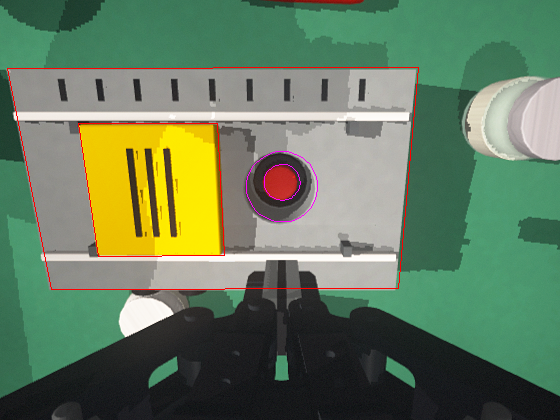

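The well is open with the red button at px (281,183), and the open cover matches the predicted outline. Now down into the well.

Request:
servo_tool(rows=[{"tx": 0.38,"ty": -0.02,"tz": 0.4,"wx": 0,"wy": 0,"wz": 0,"hand": 0},{"tx": 0,"ty": 0,"tz": 0.6,"wx": 0,"wy": 0,"wz": 0,"hand": 0},{"tx": 0,"ty": 0,"tz": 0.6,"wx": 0,"wy": 0,"wz": 0,"hand": 0},{"tx": 0,"ty": 0,"tz": 0.5,"wx": 0,"wy": 0,"wz": 0,"hand": 0},{"tx": 0,"ty": 0,"tz": 0.3,"wx": 0,"wy": 0,"wz": 0,"hand": 0},{"tx": 0,"ty": 0,"tz": 0,"wx": 0,"wy": 0,"wz": 0,"hand": 0},{"tx": 0,"ty": 0,"tz": 0,"wx": 0,"wy": 0,"wz": 0,"hand": 0},{"tx": 0,"ty": 0,"tz": 0,"wx": 0,"wy": 0,"wz": 0,"hand": 0}])

```text
time_s: 10.45
ee_pos: [0.5771, -0.039, 0.0489]
eef_rot: [0.998, 0.057, 0.001, 0.0]
ft_force: [0.8, -0.0, 0.2]
width: -0.0004
grasp_force: 0.0
```

Request:
servo_tool(rows=[{"tx": 0,"ty": 0,"tz": 0.1,"wx": 0,"wy": 0,"wz": 0,"hand": 0},{"tx": 0,"ty": 0,"tz": 0.06,"wx": 0,"wy": 0,"wz": 0,"hand": 0},{"tx": 0,"ty": 0,"tz": 0.06,"wx": 0,"wy": 0,"wz": 0,"hand": 0},{"tx": 0,"ty": 0,"tz": 0.06,"wx": 0,"wy": 0,"wz": 0,"hand": 0},{"tx": 0,"ty": 0,"tz": 0,"wx": 0,"wy": 0,"wz": 0,"hand": 0},{"tx": 0,"ty": 0,"tz": 0,"wx": 0,"wy": 0,"wz": 0,"hand": 0},{"tx": 0,"ty": 0,"tz": 0,"wx": 0,"wy": 0,"wz": 0,"hand": 0},{"tx": 0,"ty": 0,"tz": 0,"wx": 0,"wy": 0,"wz": 0,"hand": 0}])

```text
time_s: 11.45
ee_pos: [0.5761, -0.0388, 0.0339]
eef_rot: [0.998, 0.057, -0.0, 0.0]
ft_force: [-1.7, -1.7, 3.3]
width: 0.0001
grasp_force: 1.9
```

Request:
servo_tool(rows=[{"tx": 0,"ty": 0,"tz": 0.03,"wx": 0,"wy": 0,"wz": 0,"hand": 0},{"tx": 0,"ty": 0,"tz": 0.03,"wx": 0,"wy": 0,"wz": 0,"hand": 0},{"tx": 0,"ty": 0,"tz": 0.02,"wx": 0,"wy": 0,"wz": 0,"hand": 0},{"tx": 0,"ty": 0,"tz": 0,"wx": 0,"wy": 0,"wz": 0,"hand": 0},{"tx": 0,"ty": 0,"tz": 0,"wx": 0,"wy": 0,"wz": 0,"hand": 0},{"tx": 0,"ty": 0,"tz": 0,"wx": 0,"wy": 0,"wz": 0,"hand": 0},{"tx": 0,"ty": 0,"tz": 0,"wx": 0,"wy": 0,"wz": 0,"hand": 0},{"tx": 0,"ty": 0,"tz": 0,"wx": 0,"wy": 0,"wz": 0,"hand": 0}])

```text
time_s: 12.45
ee_pos: [0.5762, -0.0389, 0.0318]
eef_rot: [0.998, 0.057, 0.0, 0.0]
ft_force: [-7.2, 1.1, 20.3]
width: -0.0001
grasp_force: 10.4
```

Request:
servo_tool(rows=[{"tx": 0,"ty": 0,"tz": -0.3,"wx": 0,"wy": 0,"wz": 0,"hand": 0},{"tx": 0,"ty": 0,"tz": -0.7,"wx": 0,"wy": 0,"wz": 0,"hand": 0},{"tx": 0,"ty": 0,"tz": -0.7,"wx": 0,"wy": 0,"wz": 0,"hand": 0},{"tx": 0,"ty": 0,"tz": -0.7,"wx": 0,"wy": 0,"wz": 0,"hand": 0},{"tx": 0,"ty": 0,"tz": 0,"wx": 0,"wy": 0,"wz": 0,"hand": 0},{"tx": 0,"ty": 0,"tz": 0,"wx": 0,"wy": 0,"wz": 0,"hand": 0},{"tx": 0,"ty": 0,"tz": 0,"wx": 0,"wy": 0,"wz": 0,"hand": 0},{"tx": 0,"ty": 0,"tz": 0,"wx": 0,"wy": 0,"wz": 0,"hand": 0}])

```text
time_s: 13.45
ee_pos: [0.5755, -0.0387, 0.1487]
eef_rot: [0.998, 0.057, -0.001, -0.0]
ft_force: [-0.8, 0.2, -0.5]
width: -0.0001
grasp_force: 0.0
```

Request:
servo_tool(rows=[{"tx": 0,"ty": -0.8,"tz": 0,"wx": 0,"wy": 0,"wz": 0,"hand": 0},{"tx": 0,"ty": -0.8,"tz": 0,"wx": 0,"wy": 0,"wz": 0,"hand": 0},{"tx": 0,"ty": -0.8,"tz": 0,"wx": 0,"wy": 0,"wz": 0,"hand": 0},{"tx": 0,"ty": -0.7,"tz": 0,"wx": 0,"wy": 0,"wz": 0,"hand": 0},{"tx": 0,"ty": 0,"tz": 0,"wx": 0,"wy": 0,"wz": 0,"hand": 0},{"tx": 0,"ty": 0,"tz": 0,"wx": 0,"wy": 0,"wz": 0,"hand": 0},{"tx": 0,"ty": 0,"tz": 0,"wx": 0,"wy": 0,"wz": 0,"hand": 0},{"tx": 0,"ty": 0,"tz": 0,"wx": 0,"wy": 0,"wz": 0,"hand": 0}])

```text
time_s: 14.45
ee_pos: [0.5589, 0.1142, 0.1497]
eef_rot: [0.998, 0.056, -0.0, 0.0]
ft_force: [0.2, -0.3, -0.4]
width: -0.0002
grasp_force: 0.0
```

```bash
python3 -c "
from look import *
s=env.get_state();e=np.array(s['ee_pos']);a=.1166;d=e[:2]-[.5715,.0054]
print(s['time_s'],e,d@[np.cos(a),np.sin(a)],d@[-np.sin(a),np.cos(a)],np.arctan2(*R.from_quat(s['eef_rot']).as_matrix()[1::-1,0]))
well('w3')"
```

```text
14.45 [0.55887564 0.11422455 0.14970875] 0.00012156920047834633 0.10955428780735643 0.11161658205000873
14.45 [0.5589 0.1142 0.1497] [ 9.938e-01  1.114e-01 -1.000e-04]
well_mouth 0.72 [218.1, 505.5] [ 0.57698297 -0.03746201  0.06      ]
reset_top 0.72 [212.9, 492.0] [ 0.57535994 -0.04147571  0.038     ]
```

View pics/w3.png

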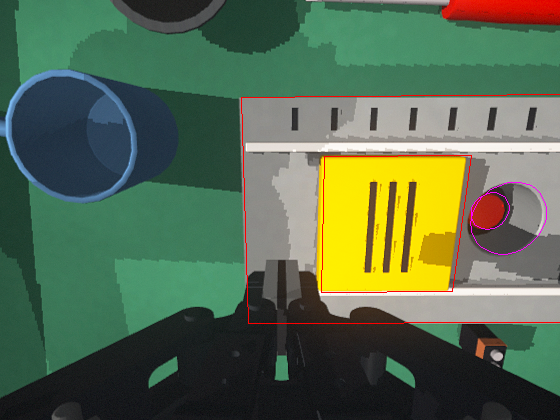

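The button is back up at its predicted place (px (490,212)) and the cover is still fully open. Now down on the +y side to push it shut.

Request:
servo_tool(rows=[{"tx": 0,"ty": 0,"tz": 0.5,"wx": 0,"wy": 0,"wz": 0,"hand": 0},{"tx": 0,"ty": 0,"tz": 0.6,"wx": 0,"wy": 0,"wz": 0,"hand": 0},{"tx": 0,"ty": 0,"tz": 0.4,"wx": 0,"wy": 0,"wz": 0,"hand": 0},{"tx": 0,"ty": 0,"tz": 0.13,"wx": 0,"wy": 0,"wz": 0,"hand": 0},{"tx": 0,"ty": 0,"tz": 0,"wx": 0,"wy": 0,"wz": 0,"hand": 0},{"tx": 0,"ty": 0,"tz": 0,"wx": 0,"wy": 0,"wz": 0,"hand": 0},{"tx": 0,"ty": 0.2,"tz": 0,"wx": 0,"wy": 0,"wz": 0,"hand": 0},{"tx": 0,"ty": 0.15,"tz": 0,"wx": 0,"wy": 0,"wz": 0,"hand": 0}])

```text
time_s: 15.6
ee_pos: [0.5613, 0.0975, 0.0689]
eef_rot: [0.998, 0.057, 0.001, -0.0]
ft_force: [-0.2, 2.5, 1.1]
width: 0.0
grasp_force: 1.1
```

Request:
servo_tool(rows=[{"tx": 0,"ty": 0.2,"tz": 0,"wx": 0,"wy": 0,"wz": 0,"hand": 0},{"tx": 0,"ty": 0.2,"tz": 0,"wx": 0,"wy": 0,"wz": 0,"hand": 0},{"tx": 0,"ty": 0.2,"tz": 0,"wx": 0,"wy": 0,"wz": 0,"hand": 0},{"tx": 0,"ty": 0.2,"tz": 0,"wx": 0,"wy": 0,"wz": 0,"hand": 0},{"tx": 0,"ty": 0.2,"tz": 0,"wx": 0,"wy": 0,"wz": 0,"hand": 0},{"tx": 0,"ty": 0.2,"tz": 0,"wx": 0,"wy": 0,"wz": 0,"hand": 0},{"tx": 0,"ty": 0.2,"tz": 0,"wx": 0,"wy": 0,"wz": 0,"hand": 0},{"tx": 0,"ty": 0.15,"tz": 0,"wx": 0,"wy": 0,"wz": 0,"hand": 0}])

```text
time_s: 16.6
ee_pos: [0.5695, 0.0201, 0.0682]
eef_rot: [0.998, 0.056, -0.0, -0.0]
ft_force: [1.7, 1.9, 2.5]
width: -0.0003
grasp_force: 1.3
```

Request:
servo_tool(rows=[{"tx": 0,"ty": 0.06,"tz": 0,"wx": 0,"wy": 0,"wz": 0,"hand": 0},{"tx": 0,"ty": 0.06,"tz": 0,"wx": 0,"wy": 0,"wz": 0,"hand": 0},{"tx": 0,"ty": 0.06,"tz": 0,"wx": 0,"wy": 0,"wz": 0,"hand": 0},{"tx": 0,"ty": 0.04,"tz": 0,"wx": 0,"wy": 0,"wz": 0,"hand": 0},{"tx": 0,"ty": 0,"tz": 0,"wx": 0,"wy": 0,"wz": 0,"hand": 0},{"tx": 0,"ty": 0,"tz": 0,"wx": 0,"wy": 0,"wz": 0,"hand": 0},{"tx": 0,"ty": 0,"tz": 0,"wx": 0,"wy": 0,"wz": 0,"hand": 0},{"tx": 0,"ty": 0,"tz": 0,"wx": 0,"wy": 0,"wz": 0,"hand": 0}])

```text
time_s: 17.6
ee_pos: [0.5696, 0.0171, 0.0682]
eef_rot: [0.998, 0.059, -0.0, -0.008]
ft_force: [-0.9, 21.4, 6.1]
width: -0.0005
grasp_force: 10.9
```

Request:
servo_tool(rows=[{"tx": 0,"ty": -0.4,"tz": 0,"wx": 0,"wy": 0,"wz": 0,"hand": 0},{"tx": 0,"ty": 0,"tz": -0.5,"wx": 0,"wy": 0,"wz": 0,"hand": 0},{"tx": 0,"ty": 0,"tz": -0.8,"wx": 0,"wy": 0,"wz": 0,"hand": 0},{"tx": -0.4,"ty": 0.7,"tz": -0.5,"wx": 0,"wy": 0,"wz": 0,"hand": 0},{"tx": 0,"ty": 0.5,"tz": 0,"wx": 0,"wy": 0,"wz": 0,"hand": 0},{"tx": 0,"ty": 0,"tz": 0,"wx": 0,"wy": 0,"wz": 0,"hand": 0},{"tx": 0,"ty": 0,"tz": 0,"wx": 0,"wy": 0,"wz": 0,"hand": 0},{"tx": 0,"ty": 0,"tz": 0,"wx": 0,"wy": 0,"wz": 0,"hand": 0}])

```text
time_s: 18.6
ee_pos: [0.5547, -0.0314, 0.1576]
eef_rot: [0.998, 0.057, -0.001, -0.0]
ft_force: [0.2, 0.1, -0.1]
width: 0.0001
grasp_force: 0.0
```

```bash
python3 -c "
from look import *
look('w4')"
```

```text
18.6 [ 0.5547 -0.0314  0.1576] [ 0.9935  0.1139 -0.0015] 0.00014506467823987667 [ 0.24  0.08 -0.15]
[(0.6, [226.7, 120.1, 367.6, 260.6])]
well 0.71 [ 0.57734607 -0.03828774  0.06      ]
[0.57048556 0.00684192 0.11151218] 0.024269095579930462
```

View pics/w4.png

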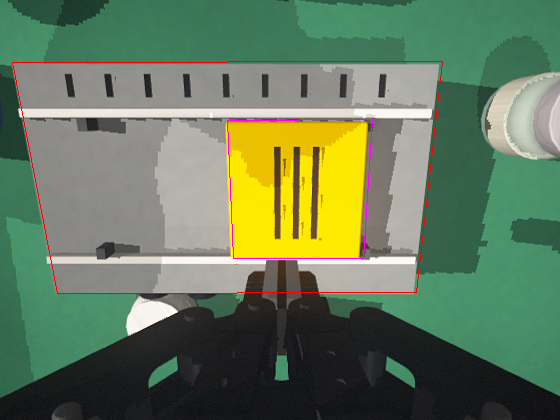

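The cover is back home: its right edge (col ~368) is against the lugs and its outline agrees with the shut position to about 1 mm. The last push met a firm 21 N stop.

```bash
python3 -c "
from bench import env
print(env.hand_in())"
```

```text
the job is handed in; nothing more can be done
None
```

I pushed the cover fully open, pressed the red button fully down and let it spring back, pushed the cover home against its stops, and handed the job in at about 19 s on the robot's clock; the judge's result was not shown.

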